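Fetch the hand mould from the tool drawer and bed it for filling

ROBOT

A 6-joint arm with a two-finger parallel gripper is mounted at the origin on a cart in front of the work surface, level with it; the furniture and walls round the work are solid. World frame = base frame: x ahead of the robot, y to its left, z up, the work surface at z = 0. Lengths are in m, angles in rad, forces in N, time in s.
With the tool pointing down it reaches from about 0.4 to 0.825 m from the base axis. Payload 7 kg.
Tool frame: the origin (TCP) lies on the centre line of the jaws, within the pads' length; the fingertips stand 19 mm ahead of it and the grasp point (between the pads) is the TCP; z points along the fingers, y is the line along which they close (so a half turn about z gives the same grasp; the last joint's range is limited). The gripper opens to 88 mm and grips with 3 to 60 N. Pads are 19 mm wide; open, the fingers measure 130 mm over their backs; the gripper's body (78 mm by 193 mm) begins 47 mm behind the grasp point.
Start: joints at [1.528, 0.359, 0.012, 0, -1.224, -0.288], TCP at [0.219, 0.638, 0.246] pointing down, gripper open.
Joint ranges: [-3.07, 3.07], [-1.43, 2.12], [-1.02, 1.25], [-3.03, 1.67], [-3.05, -0], [-3.03, 3.03]. Speed limits (rad/s): [2.39, 2.39, 3.01, 3.14, 3.14, 3.14].

INTERFACE

Orientations are given as [roll, pitch, yaw] about the fixed x, y, z axes, in that order (R = Rz(yaw) Ry(pitch) Rx(roll)).
In Python, from station import arm, imaging, models gives the robot as it stands.
- The arm moves only by the tool play_rows, never from a script. Its arguments are lists of equal length, an entry for each row: "travel": the shift along the tool's x, y, z in units of 25 mm (1.0 is 25 mm), a list of three; "twist": the turn about the tool's z in units of 0.15 rad (1.0 is 0.15 rad). A call has 1 to 8 rows; each row shifts and turns the commanded pose from where the row before left it, along the tool's axes as they then stand; what a row does not reach is not made up. A row lasts 1/8 s, in which the tool goes at most 62.5 mm and 10.7 degrees, less where a joint would pass 70% of its speed; a pose out of reach is approached as far as the arm can. A call with a number of a shift or a turn outside -1 to 1 is refused whole. A call with a gripper value outside its range is refused whole. "fingers" is the opening, from 0 (shut) to 1 (fully open), set as the call begins (left out, the last holds). The fingers move at their own pace and stop on an object; "newtons" is the grip in N (left out, the last holds). Time passes only in rows, so rows that do not move let the fingers close. It gives the time, the measured TCP pose, the force, the opening and the grip force at its end, in the units of the state.
- arm.get_state(): the state, without advancing time (a new reading comes with each control period).
- imaging.grab_frame(name): name is "side" or "top" or "wrist"; returns a dict with "pixels" (480x640x3 uint8, red, green, blue), "fx", "fy", "cx", "cy" (pixels), "R" (3x3) and "t" (3): a world point X has camera coordinates R X + t; the wrist camera has in their place "T_tool_cam" (4x4, takes a point from camera to tool coordinates, whose origin is the TCP and whose axes are the flange's). Camera axes: x right, y down, z forward; pixel columns grow to the right and rows downward; lengths in m; the calibration is good to about 2 mm. A picture is of the moment at which its call begins: read the wrist's pose just before it. There is no depth.
- arm.job_done(): hands the job in; it is judged then, once.
Trained networks look in the newest picture that a camera, given by its name, has taken for a name from the list of things; names that differ only in an ending like _2 or _b are one class to them, and where a whole thing is asked for, a point or a joint stands for the part that bears it (a point fixed in the world has none). Each returns a list of dicts, best first, with "confidence" (0 to 1); they miss things now and then, are a little off and sometimes report something else, mostly with a low value. They report only what shows in the picture. A call takes as long as a camera call.
- models.boxes_of(name, camera): "extent" ([centre column, centre row, width, height] in pixels, round what is visible of it).
- models.silhouettes(name, camera): "pixels" (480x640 bool, what is visible of it) and "extent" ([centre column, centre row, width, height] in pixels, round what is visible of it).
The state is a dict: "t": time; "q": joint angles; "qd": joint speeds; "joint_efforts": joint torques, N m; "eef_pos": TCP position; "ee_rot": TCP orientation; "force": force on the tool from outside, world axes, zero at the start; "moment": the same for the moment, N m; "width": finger opening in m; "gripper_force": force on a finger pad.
Only numpy, scipy, OpenCV 4.12 (cv2) and the standard library are available. Lean on these libraries where they do the work, as an engineer would, in place of code of your own. Each camera call takes 0.05 s, during which the arm holds its last target. There are 200 camera calls.

TASK

Pull the tool drawer out to its stop, pick the square-headed wooden hand mould out from among the pestles, and lay it gently in the filling bed: flat, hollow up, its head between the two cheeks and pushed right up against the back stop, its handle out over the open side. Leave the drawer open and the other tools in it, do not shove the things standing on the bench, and let go of the mould.

Things in the scene. Friction and masses are not known exactly. Their poses are not given: they have to be found in the camera images.
- paddle_mould: target: light wooden hand mould, the only tool in the drawer with a wide square head (flower hollow in its top) and a round handle; 184 long, 75 wide, 32 high, 0.16 kg. Origin on the underside where handle meets head; +z up (hollow), +y into the head, -y along the handle. Head: x -38..38, y -3..92, z 0..32. Lies flat, hollow up, handle to the drawer's front, at the left or near the middle
- tool_drawer (a joint): travel of the drawer, m: 0 shut, 0.205 fully out at its stop; starts 0 to 0.005; slides along the unit's -x (towards the robot) against about 2 N of friction and stays where it is left
- drawer_handle (a point): middle of the drawer's bar handle: steel bar 11 mm thick, 130 long along the unit's y, axis 58 mm over the bench and 38 mm off the drawer's front, free to be taken from above; posts only 58 mm each side of the middle. Moves with the drawer; axes as the unit's
- mould_grip (a point): point on the axis of the mould's handle, 30 mm from the mould's origin, 16 mm over its underside, axes as the mould's: good place to grip it, across its x. The handle is y -92..-3 of the mould, 24 mm across, z 4..28. In the drawer about 25 mm each side of the handle is free (beside it lies nothing within the head's width); the next tools lie from about 37 mm off its centre line
- drawer_floor (a point): centre of the drawer's inner floor, 23 mm over the bench; moves with the drawer; axes as the unit's. Inside 236 (x) by 300 (y); side and back walls rise 42 above the floor, the front 57; inner face of the front at x = -118
- unit_front (a point): middle of the top front edge of the drawer unit, 90 mm over the bench, axes as the unit's: x points into the unit, the drawer slides out along -x. The unit is low, stainless, fixed to the bench, 270 deep, 330 wide, 90 high, with a tray of cakes on top (up to 140 over the bench, over 60 back from this edge). With the drawer fully out the whole mould is in front of this edge
- filling_bed: wooden bed in which the mould is filled, fixed to the bench: small board with a low cheek left and right and a stop across the back, open in front. Origin on the bench; +x points to the back stop, -x (open side) to the robot; z up
- bed_floor (a point): on the bed's floor, 14 mm over the bench, axes as the bed's. Floor from x = -48 (edge; bare bench in front) to the back stop's face at x = +48.5; cheek faces at y = -41 and +41 (3 mm clear each side of the head), 20 high, widened 4 mm a side over their upper 8. Mould home: its origin at x = -43.5, y = 0, z = 0 here, its +y along +x
- pestle_thin_end (a point): end nearest the drawer's front (on its axis) of a plain wooden pestle, 180 long, 30 thick, lying lengthwise in the drawer
- pestle_long_end (a point): the same point of a plain wooden pestle, 190 long, 34 thick, lying lengthwise in the drawer
- pestle_short_end (a point): the same point of a plain wooden pestle, 170 long, 32 thick, lying lengthwise in the drawer
- tamper_end (a point): the same point of a round wooden tamper with a ball at one end, 136 long, 38 thick, lying lengthwise in the drawer
- cake_press: hand lever press fixed to the bench between the drawer and the bed, 209 deep, 150 wide, 356 high, its ball lever stands towards the robot at the top (105 in front of this origin); origin centre of its underside. Always in the same place; carry things round in front of it
- paste_bowl: steel bowl with filling on the bench, 128 across, 46 high; origin centre of its underside; bystander
- masking_tape: roll of tape lying flat on the bench, 98 across, 25 high; origin centre of its underside; bystander
- syrup_bottle: tall bottle at the left edge of the bench, 40x62, 200 high; origin centre of its underside; bystander
- spice_jar_a: spice jar, 45 across, 106 high; origin centre of its underside; bystander
- spice_jar_b: smaller spice jar, 42 across, 96 high; origin centre of its underside; bystander

How it is judged:
On the way, in this order (a step that is already met when the one before it is completed fails the run):
1. the drawer is pulled out to its stop (within 6 mm) (value of joint tool_drawer above 0.199 m), for 0.2 s.
2. the mould is lifted clear of the drawer, drawer still out (z of paddle_mould in the frame of drawer_floor above 0.07 m and value of joint tool_drawer above 0.17 m), for 0.1 s.
At the end, for the whole second after the job is handed in: The mould is let go, at rest on the bed's floor (within 3 mm, tilt under 0.06 rad), hollow up, head between the cheeks (6 mm, 0.1 rad), at most 5 mm short of the back stop, handle over the open side. The drawer is open (over 170 mm) and the other four tools lie in it (z of paddle_mould in the frame of bed_floor between -0.003 and 0.003 m and x of paddle_mould in the frame of bed_floor between -0.0485 and -0.039 m and y of paddle_mould in the frame of bed_floor between -0.006 and 0.006 m and angle between paddle_mould's own z axis and vertical below 0.06 rad and angle between the y axis of paddle_mould and the x axis of filling_bed, either way round below 0.1 rad and linear speed of paddle_mould below 0.02 m/s and value of joint tool_drawer above 0.17 m and z of each of pestle_thin_end, pestle_long_end, pestle_short_end, tamper_end in the frame of drawer_floor below 0.055 m and horizontal distance between each of pestle_thin_end, pestle_long_end, pestle_short_end, tamper_end and drawer_floor below 0.195 m); the robot touches nothing.
It fails at once if something standing on the bench is shoved more than 40 mm (distance of any of paste_bowl, masking_tape, syrup_bottle, spice_jar_a, spice_jar_b from where it was at the start of the episode above 0.04 m).
It fails at once if the mould is dropped (falls free at over 0.5 m/s, some 13 mm) (linear speed of paddle_mould above 0.5 m/s and contact force between the fingers and paddle_mould below 0.2 N).
It fails at once if the mould is banged down on the bed (over 40 N) (contact force between paddle_mould and filling_bed above 40 N).
It also fails if it takes over 61 s, if anything falls off the work surface, if the arm or the gripper's body presses on something with over 40 N, if the wrist force passes 120 N, or if a joint passes its speed limit or range.

## Working session

There is one attempt and no reset: what is moved stays moved. The work goes in short steps, Python scripts to look and compute and a tool call to move; the robot and the scene stay as the last step left them, time stands still between calls to the robot, and variables do not carry over. Pictures are saved under pics/ and viewed, at most 13 in all, crops included, and the job is handed in when it is done.

Besides the shell and the picture viewer there is one more tool, called after "Emit:" in YAML: its name, and indented under it one key for each argument. play_rows: Moves the arm, as the interface text tells. Shifts and turns lie within -1 to 1; 1 stands for 25 mm of shift or 0.15 rad of turn. Its arguments: {"type":"object","properties":{"travel":{"type":"array","items":{"type":"array","items":{"type":"number"}}},"twist":{"type":"array","items":{"type":"number"}},"fingers":{"type":"number"},"newtons":{"type":"number"}},"required":["travel","twist"]}

```bash
mkdir -p pics
python3 - <<'E'
from station import arm, imaging, models
import cv2,numpy as np
s=arm.get_state();print(s['t'],s['eef_pos'],s['ee_rot'],s['width'])
for c in ['top','side']:
    f=imaging.grab_frame(c);cv2.imwrite(f'pics/{c}0.png',f['pixels'][...,::-1])
    np.savez(f'{c}.npz',**f)
    R=np.array(f['R']);print(c,f['fx'],f['cx'],f['cy'],'cam pos',-R.T@f['t'],R.round(3).tolist())
    for n in ['drawer_handle','paddle_mould','filling_bed','cake_press','paste_bowl','masking_tape','syrup_bottle','spice_jar_a','tool_drawer']:
        try: print(n,[(round(b['confidence'],2),np.round(b['extent']).tolist()) for b in models.boxes_of(n,c)[:2]])
        except Exception as e: print(n,e)
E
```

```text
0.0 [0.21911609 0.63797894 0.24462941] [ 3.13996663e+00 -1.51901185e-04 -3.30939727e-01] 0.08790556397152914
top 585.9454686342999 321.16176898582614 238.80857033116843 cam pos [0.48767409 0.05525306 1.59783874] [[0.025, -1.0, 0.007], [-0.997, -0.026, -0.07], [0.07, -0.005, -0.998]]
drawer_handle [(0.75, [446.0, 227.0, 125.0, 24.0])]
paddle_mould [(0.41, [173.0, 243.0, 24.0, 20.0])]
filling_bed [(0.63, [222.0, 285.0, 65.0, 60.0]), (0.42, [443.0, 228.0, 125.0, 23.0])]
cake_press []
paste_bowl [(0.92, [316.0, 312.0, 46.0, 47.0])]
masking_tape [(0.57, [176.0, 319.0, 36.0, 35.0])]
syrup_bottle [(0.62, [163.0, 286.0, 29.0, 17.0])]
spice_jar_a [(0.92, [171.0, 265.0, 30.0, 20.0]), (0.88, [173.0, 242.0, 23.0, 21.0])]
tool_drawer [(0.63, [445.0, 226.0, 124.0, 28.0])]
side 496.3907548809631 318.35372979113816 235.67066311066262 cam pos [-0.25993155 -0.21786113  1.0285385 ] [[0.315, -0.949, 0.01], [-0.691, -0.237, -0.684], [0.651, 0.208, -0.73]]
drawer_handle [(0.79, [448.0, 256.0, 128.0, 42.0])]
paddle_mould []
filling_bed [(0.97, [213.0, 262.0, 60.0, 52.0])]
cake_press []
paste_bowl [(0.95, [293.0, 301.0, 52.0, 44.0])]
masking_tape [(0.84, [156.0, 277.0, 36.0, 37.0])]
syrup_bottle [(0.88, [161.0, 228.0, 35.0, 60.0])]
spice_jar_a [(0.84, [177.0, 226.0, 26.0, 42.0]), (0.61, [187.0, 213.0, 23.0, 36.0])]
tool_drawer [(0.76, [448.0, 257.0, 130.0, 52.0])]
```

Run:
```python
import cv2
a=cv2.imread('pics/top0.png')[100:400,120:560]
cv2.imwrite('pics/t.png',cv2.resize(a,None,fx=1.8,fy=1.8,interpolation=cv2.INTER_CUBIC))
```

```text
(no output)
```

View pics/t.png

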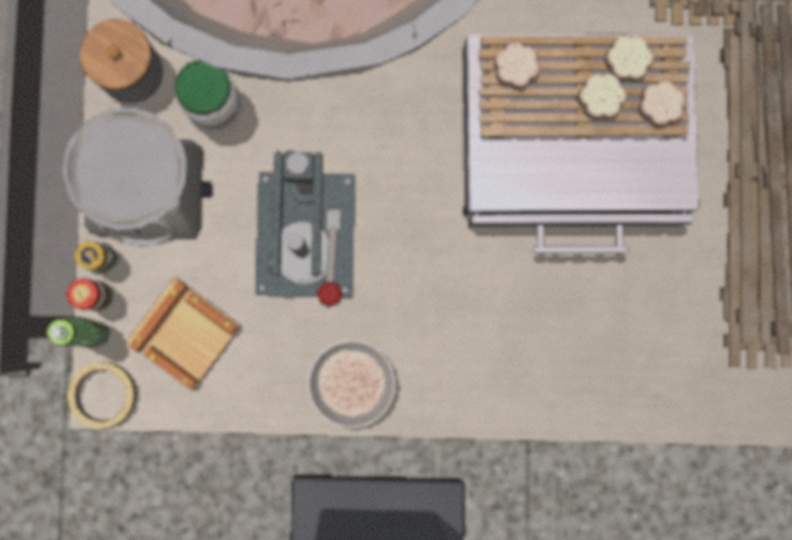

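View pics/side0.png

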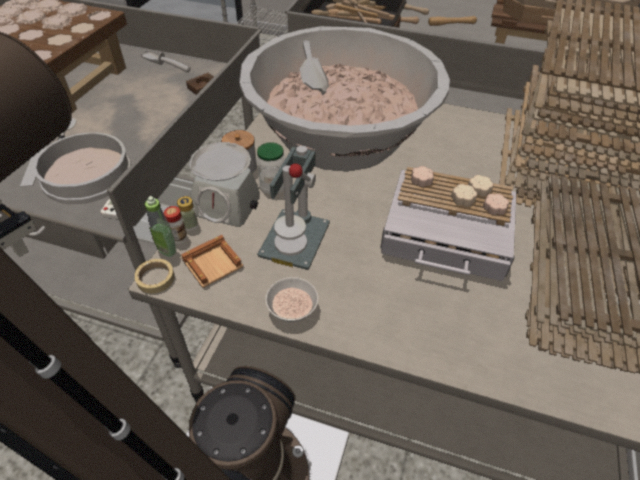

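The top view shows the drawer handle's bar near full-frame px (442,239). The bed is near (224,286), with its stop to the upper left and its open side to the lower right. The press ball is near (303,263).

```bash
cat > h.py <<'E'
import numpy as np,cv2
from station import arm, imaging, models
def ray(f,uv,T=None):
    d=np.array([(uv[0]-f['cx'])/f['fx'],(uv[1]-f['cy'])/f['fy'],1.])
    if T is None:
        R=np.array(f['R']);return -R.T@np.array(f['t']),R.T@d
    return T[:3,3],T[:3,:3]@d
def at_z(f,uv,z,T=None):
    o,d=ray(f,uv,T);return (o+d*(z-o[2])/d[2])[:2]
def Rrpy(r):
    from scipy.spatial.transform import Rotation as Ro
    return Ro.from_euler('xyz',r).as_matrix()
def wrist():
    s=arm.get_state();f=imaging.grab_frame('wrist')
    T=np.eye(4);T[:3,:3]=Rrpy(s['ee_rot']);T[:3,3]=s['eef_pos']
    return s,f,T@np.array(f['T_tool_cam'])
def rect(m):
    c,_=cv2.findContours(m.astype(np.uint8),0,2);return cv2.boxPoints(cv2.minAreaRect(max(c,key=cv2.contourArea)))
E
python3 - <<'E'
from h import *
F={c:dict(np.load(c+'.npz')) for c in('top','side')}
f=F['top']
def p(n,uv,z): print(n,at_z(f,uv,z).round(4))
c=lambda u,v:(120+u/1.8,100+v/1.8)
p('handle L',c(537,252),.058);p('handle R',c(624,250),.058)
p('ball',c(330,293),.35);p('press base UL',c(258,172),0);p('press base LR',c(353,297),0)
p('bowl',c(353,383),.046);p('bottle',c(62,332),.2)
for cam,n,z in(('top','filling_bed',.02),('side','filling_bed',.02),('top','drawer_handle',.058),('side','drawer_handle',.058)):
    for m in models.silhouettes(n,cam)[:1]:
        b=rect(m['pixels']);print(cam,n,m['confidence'],m['pixels'].sum(),[at_z(F[cam],x,z).round(3).tolist() for x in b])
for u,v in((440,239),): pass
s=F['side']
for uv in((418,264),(469,268)):print('side handle',at_z(s,uv,.058).round(4))
E
```

```text
handle L [ 0.5997 -0.2087]
handle R [ 0.6059 -0.3364]
ball [0.5236 0.0856]
press base UL [0.7154 0.209 ]
press base LR [0.5285 0.0592]
bowl [0.4017 0.0558]
bottle [0.4676 0.4411]
top filling_bed 0.65 2055 [[0.452, 0.397], [0.554, 0.327], [0.484, 0.226], [0.382, 0.296]]
side filling_bed 0.7 1840 [[0.456, 0.4], [0.573, 0.321], [0.471, 0.22], [0.365, 0.299]]
top drawer_handle 0.86 1298 [[0.658, -0.109], [0.669, -0.432], [0.607, -0.433], [0.595, -0.111]]
side drawer_handle 0.78 2892 [[0.593, -0.112], [0.688, -0.105], [0.691, -0.436], [0.601, -0.427]]
side handle [ 0.5943 -0.2123]
side handle [ 0.623  -0.3374]
```

Emit:
play_rows:
  travel:
    - [1, 0.86, 0]
    - [1, 0.86, 0]
    - [1, 0.86, 0]
    - [1, 0.86, 0]
    - [1, 0.86, 0]
    - [1, 0.86, 0]
    - [1, 0.86, 0]
    - [1, 0.86, 0]
  twist: [0, 0, 0, 0, 0, 0, 0, 0]

```text
t: 2.2
eef_pos: [0.353, 0.4098, 0.2458]
ee_rot: [-3.141, -0.0, -0.331]
force: [0.7, 0.6, -0.6]
width: 0.0876
gripper_force: 0.0
```

Emit:
play_rows:
  travel:
    - [1, 0.86, 0]
    - [1, 0.86, 0]
    - [0, 0, 0]
  twist: [0, 0, 0]

```text
t: 2.58
eef_pos: [0.3866, 0.3523, 0.2459]
ee_rot: [-3.141, -0.0, -0.333]
force: [-0.5, 0.6, -1.0]
width: 0.0873
gripper_force: 0.0
```

Run:
```python
from h import *
s,f,T=wrist();print(s['t'],s['eef_pos'],s['ee_rot'],np.array(f['T_tool_cam']).round(3).tolist())
np.savez('w1.npz',T=T,**{k:f[k] for k in('fx','fy','cx','cy','pixels')})
cv2.imwrite('pics/w1.png',f['pixels'][...,::-1])
for m in models.silhouettes('filling_bed','wrist')[:2]:
    b=rect(m['pixels']);print(m['confidence'],m['extent'],b.round(1).tolist(),[at_z(f,x,.02,T).round(4).tolist() for x in b])
```

```text
2.575 [0.38659009 0.35225868 0.24590326] [-3.14116663e+00 -9.85507664e-05 -3.32986257e-01] [[-0.001, -0.952, -0.307, 0.083], [1.0, -0.0, -0.001, 0.001], [0.001, -0.307, 0.952, -0.139], [0.0, 0.0, 0.0, 1.0]]
0.73 [336.4, 100.2, 167.4, 174.0] [[236.3000030517578, 152.1999969482422], [284.3999938964844, 6.5], [422.6000061035156, 52.20000076293945], [374.3999938964844, 197.8000030517578]] [[0.4575, 0.4087], [0.553, 0.3256], [0.4826, 0.2271], [0.3756, 0.3016]]
```

View pics/w1.png

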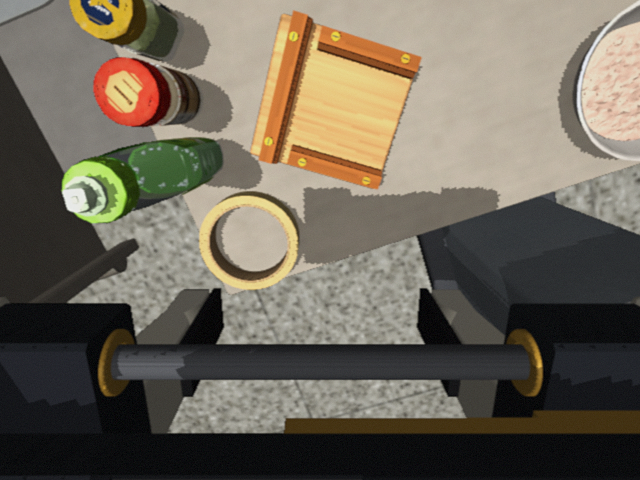

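The wrist view shows the whole bed. The stop runs from (290,15) to (268,160), and the open edge of the floor lies about (415,75)–(382,182). I'll enlarge it for exact edges.

Run:
```python
import cv2
a=cv2.imread('pics/w1.png')[0:200,240:440]
cv2.imwrite('pics/w1c.png',cv2.resize(a,(600,600),interpolation=cv2.INTER_CUBIC))
```

```text
(no output)
```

View pics/w1c.png

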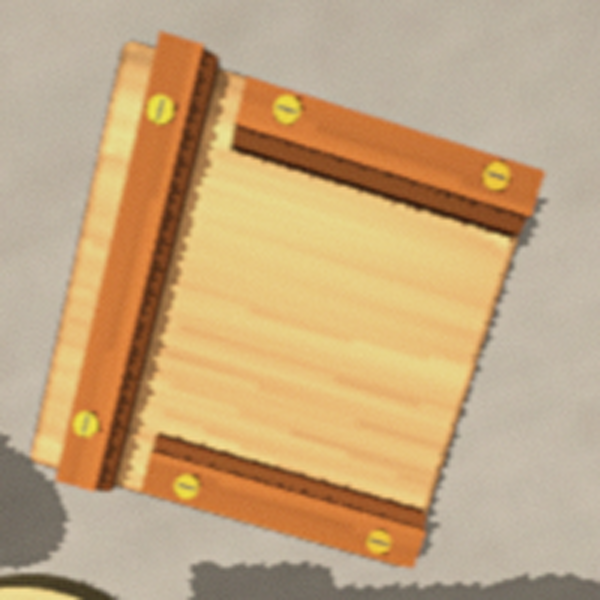

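Run:
```python
from h import *
w=dict(np.load('w1.npz'));T=w['T'];g=lambda u,v,z=.014:at_z(w,(240+(u-1)/3,(v-1)/3),z,T)
P={'A':g(512,236),'B':g(430,512),'uc':g(235,148),'lc':g(158,436),'s1':g(216,75),'s2':g(118,488),
 'ut0':g(238,126,.034),'ut1':g(528,212,.034),'lt0':g(152,456,.034),'lt1':g(425,527,.034)}
for k in P:print(k,P[k].round(4))
n=lambda d:np.arctan2(d[1],d[0])
A,B=P['A'],P['B']
print('AB',np.linalg.norm(A-B),'yaw from AB',n(B-A)-np.pi/2,'uc',n(P['uc']-A),'lc',n(P['lc']-B),'stop',n(P['s2']-P['s1'])-np.pi/2)
for a,b in(('ut0','ut1'),('lt0','lt1')):print(n(P[a]-P[b]))
yaw=np.mean([n(P['uc']-A),n(P['lc']-B),n(B-A)-np.pi/2,n(P['s2']-P['s1'])-np.pi/2])
e=np.array([np.cos(yaw),np.sin(yaw)]);h=np.array([-e[1],e[0]])
o=(A+B)/2+.048*e
print(yaw,o)
for k in P:d=P[k]-o;print(k,(d@e).round(4),(d@h).round(4))
```

```text
A [0.4661 0.2409]
B [0.3968 0.2861]
uc [0.5148 0.3098]
lc [0.4465 0.3586]
s1 [0.5342 0.3087]
s2 [0.4357 0.3759]
ut0 [0.5169 0.308 ]
ut1 [0.4706 0.2396]
lt0 [0.4427 0.3604]
lt1 [0.3967 0.2908]
AB 0.08282027265865956 yaw from AB 0.9930626840853525 uc 0.9558323577567996 lc 0.9698372017369258 stop 0.9716240618106391
0.9749983319836858
0.9863712802455544
0.9725890763474293 [0.45847138 0.30314267]
A -0.0472 -0.0414
B -0.0488 0.0414
uc 0.0372 -0.0428
lc 0.0391 0.0412
s1 0.0472 -0.0595
s2 0.0473 0.0598
ut0 0.037 -0.0456
ut1 -0.0457 -0.0458
lt0 0.0385 0.0453
lt1 -0.045 0.0441
```

Emit:
play_rows:
  travel:
    - [0.47, 1, 0]
    - [0.47, 1, 0]
    - [0.47, 1, 0]
    - [0.47, 1, 0]
    - [0.47, 1, 0]
    - [0.47, 1, 0]
    - [0.47, 1, 0]
    - [0.47, 1, 0]
  twist: [0, 0, 0, 0, 0, 0, 0, 0]

```text
t: 3.68
eef_pos: [0.4096, 0.1321, 0.2458]
ee_rot: [-3.141, -0.0, -0.331]
force: [0.1, 0.6, -0.6]
width: 0.0877
gripper_force: 0.0
```

Emit:
play_rows:
  travel:
    - [0.54, 0.96, 0]
    - [0.54, 0.96, 0]
    - [0.54, 0.96, 0]
    - [0.54, 0.96, 0]
    - [0.54, 0.96, 0]
    - [0.54, 0.96, 0]
    - [0, 0, 0]
  twist: [0, 0, 0, 0, 0, 0, 0]

```text
t: 4.55
eef_pos: [0.439, -0.0305, 0.2456]
ee_rot: [3.142, -0.0, -0.334]
force: [-0.6, 0.4, 0.5]
width: 0.0874
gripper_force: 0.0
```

```bash
cat >> h.py <<'E'
def plan(p1,yaw1,N,p0=None,yaw0=None):
    s=arm.get_state()
    p0=s['eef_pos'] if p0 is None else p0; yaw0=s['ee_rot'][2] if yaw0 is None else yaw0
    dy=(yaw1-yaw0+np.pi)%(2*np.pi)-np.pi; st=(np.array(p1)-p0)/N
    for i in range(N):
        print((Rrpy([np.pi,0,yaw0+dy*i/N]).T@st/.025).round(2).tolist(),end=', ')
    print('twist',round(-dy/N/.15,3),'t',s['t'],np.round(s['eef_pos'],4),np.round(s['ee_rot'],3))
E
python3 -c "
from h import *
plan([.603,-.272,.15],-1.53,9)"
```

```text
[1.04, 0.78, 0.42], [1.13, 0.63, 0.42], [1.21, 0.47, 0.42], [1.26, 0.31, 0.42], [1.29, 0.14, 0.42], [1.3, -0.03, 0.42], [1.28, -0.2, 0.42], [1.24, -0.37, 0.42], [1.18, -0.53, 0.42], twist 0.886 t 4.55 [ 0.439  -0.0305  0.2456] [ 3.142 -0.    -0.334]
```

Emit:
play_rows:
  travel:
    - [0.78, 0.59, 0.2]
    - [0.83, 0.5, 0.2]
    - [0.88, 0.38, 0.2]
    - [0.92, 0.26, 0.2]
    - [0.95, 0.14, 0.2]
    - [0.97, 0.02, 0.2]
    - [0.97, -0.1, 0.2]
    - [0.96, -0.2, 0.2]
  twist: [0.665, 0.665, 0.665, 0.665, 0.665, 0.665, 0.665, 0.665]

```text
t: 5.55
eef_pos: [0.5605, -0.18, 0.2056]
ee_rot: [-3.141, -0.0, -1.132]
force: [-0.6, 0.5, -0.1]
width: 0.0878
gripper_force: 0.0
```

Emit:
play_rows:
  travel:
    - [0.94, -0.25, 0.2]
    - [0.91, -0.35, 0.2]
    - [0.8, -0.4, 0]
    - [0, 0, 0]
  twist: [0.665, 0.665, 0.665, 0.665]

```text
t: 6.05
eef_pos: [0.6066, -0.2345, 0.195]
ee_rot: [3.141, -0.0, -1.532]
force: [-0.2, 0.3, 0.6]
width: 0.0869
gripper_force: 0.0
```

Run:
```python
from h import *
s,f,T=wrist();print(s['t'],s['eef_pos'],s['ee_rot'])
np.savez('w2.npz',T=T,**{k:f[k] for k in('fx','fy','cx','cy','pixels')})
cv2.imwrite('pics/w2.png',f['pixels'][...,::-1])
for m in models.silhouettes('drawer_handle','wrist')[:2]:
    b=rect(m['pixels']);print(m['confidence'],m['extent'],b.round(1).tolist(),[at_z(f,x,.058,T).round(4).tolist() for x in b])
plan([.603,-.272,.15],-1.53,3)
```

```text
6.05 [ 0.60663571 -0.23449549  0.1950257 ] [ 3.14093071e+00 -6.13173313e-05 -1.53216835e+00]
0.84 [282.4, 195.3, 109.9, 390.6] [[228.10000610351562, 0.10000000149011612], [330.0, -5.599999904632568], [349.20001220703125, 339.0], [247.39999389648438, 344.70001220703125]] [[0.6687, -0.3818], [0.6059, -0.3873], [0.5792, -0.1449], [0.6614, -0.1365]]
[0.51, 0.06, 0.6], [0.51, 0.06, 0.6], [0.51, 0.06, 0.6], twist 0.001 t 6.15 [ 0.606  -0.2337  0.1953] [ 3.141  0.    -1.53 ]
```

View pics/w2.png

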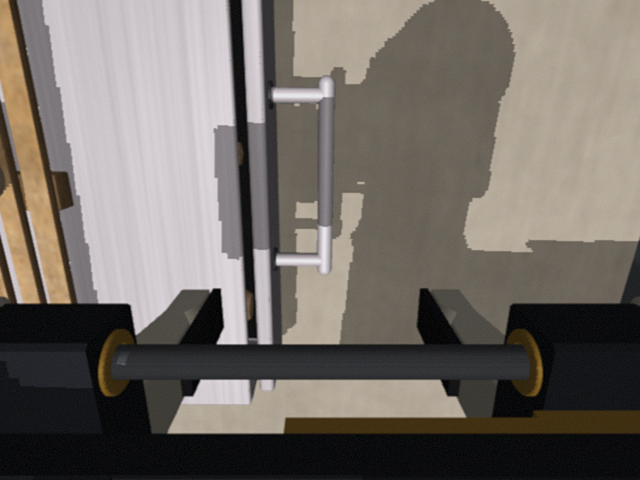

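The bar runs from (326,82) to (325,268), and the gap at column 240 is the drawer front's top edge against the unit.

Run:
```python
from h import *
w=dict(np.load('w2.npz'));T=w['T']
a=at_z(w,(326.5,84),.058,T);b=at_z(w,(325,263),.058,T);print(a,b,np.linalg.norm(a-b),np.arctan2(*(b-a)[::-1])-np.pi/2)
for v in((234,20),(248,330)):print('unit edge',at_z(w,v,.09,T))
m=(a+b)/2;plan([m[0],m[1],.06],-np.pi/2+np.arctan2(*(b-a)[::-1])-np.pi/2,6)
```

```text
[ 0.60578436 -0.33586159] [ 0.60146792 -0.20994123] 0.1259943192386606 0.03426566511458318
unit edge [ 0.6588673 -0.3648927]
unit edge [ 0.65470071 -0.16965762]
[0.26, 0.03, 0.9], [0.26, 0.03, 0.9], [0.26, 0.03, 0.9], [0.26, 0.03, 0.9], [0.26, 0.03, 0.9], [0.26, 0.03, 0.9], twist 0.008 t 6.15 [ 0.606  -0.2337  0.1953] [ 3.141  0.    -1.53 ]
```

Emit:
play_rows:
  travel:
    - [0.39, 0.03, 0.5]
    - [0.39, 0.03, 0.7]
    - [0.39, 0.03, 0.7]
    - [0.39, 0.03, 0.7]
    - [0, 0.03, 0.2]
    - [0, 0, 0]
  twist: [0, 0, 0.03, 0, 0, 0]
  fingers: 0.27

```text
t: 6.9
eef_pos: [0.6042, -0.2727, 0.125]
ee_rot: [3.141, 0.0, -1.532]
force: [-1.0, -0.2, 0.7]
width: 0.0331
gripper_force: 0.0
```

```bash
python3 -c "
from h import *
print(arm.get_state()['width']);plan([.6036,-.273,.061],-1.537,3)"
```

```text
0.0330966376643012
[0.0, 0.01, 0.85], [0.0, 0.01, 0.85], [0.0, 0.01, 0.85], twist 0.01 t 6.9 [ 0.6042 -0.2727  0.125 ] [ 3.141  0.    -1.532]
```

Emit:
play_rows:
  travel:
    - [0, 0.02, 0.6]
    - [0, 0, 0.75]
    - [0, 0, 0.75]
    - [0, 0, 0.45]
    - [0, 0, 0]
  twist: [0, 0, 0, 0, 0]

```text
t: 7.52
eef_pos: [0.6032, -0.2724, 0.0603]
ee_rot: [3.139, 0.0, -1.532]
force: [0.0, 0.2, -0.5]
width: 0.0235
gripper_force: 0.0
```

Emit:
play_rows:
  travel:
    - [0, 0, 0]
    - [0, 0, 0]
    - [0, 0, 0]
  twist: [0, 0, 0]
  fingers: 0.0
  newtons: 40

```text
t: 7.9
eef_pos: [0.6045, -0.2727, 0.0626]
ee_rot: [-3.14, -0.0, -1.532]
force: [0.6, 0.2, 1.3]
width: 0.0096
gripper_force: 40.0
```

Emit:
play_rows:
  travel:
    - [0, 0.5, 0]
    - [0, 1, 0]
    - [0, 1, 0]
    - [-0.02, 1, 0]
    - [-0.02, 1, 0]
    - [-0.02, 1, 0]
    - [0, 1, 0]
    - [0, 1, 0]
  twist: [0, 0, 0, 0, 0, 0, 0, 0]

```text
t: 8.9
eef_pos: [0.4167, -0.2784, 0.0625]
ee_rot: [-3.139, -0.001, -1.532]
force: [3.2, 1.4, 1.4]
width: 0.0095
gripper_force: 40.0
```

Emit:
play_rows:
  travel:
    - [0, 0.3, 0]
    - [0, 0.2, 0]
    - [0, 0.12, 0]
    - [0, 0.1, 0]
    - [0, 0.1, 0]
  twist: [0, 0, 0, 0, 0]

```text
t: 9.52
eef_pos: [0.404, -0.279, 0.0627]
ee_rot: [-3.128, -0.002, -1.531]
force: [26.0, 10.7, -19.0]
width: 0.01
gripper_force: 40.0
```

Emit:
play_rows:
  travel:
    - [0, 0, 0]
    - [0, 0, 0]
    - [0, -0.2, 0]
  twist: [0, 0, 0]

```text
t: 9.9
eef_pos: [0.4044, -0.2788, 0.0624]
ee_rot: [-3.137, -0.001, -1.531]
force: [-2.1, 1.1, 10.8]
width: 0.01
gripper_force: 40.0
```

Emit:
play_rows:
  travel:
    - [0, 0, 0]
    - [0, 0, 0]
    - [0, 0, -0.5]
    - [0, 0, -0.9]
    - [0, 0, -1]
    - [0, 0, -1]
    - [0, 0, -1]
    - [0, 0, -0.6]
  twist: [0, 0, 0, 0, 0, 0, 0, 0]
  fingers: 0.27

```text
t: 10.9
eef_pos: [0.4009, -0.2792, 0.1887]
ee_rot: [-3.14, -0.001, -1.533]
force: [1.1, -0.7, -0.3]
width: 0.024
gripper_force: 0.0
```

Run:
```python
from h import *
s,f,T=wrist();print(s['t'],s['eef_pos'],s['ee_rot'],s['width'])
t=imaging.grab_frame('top');cv2.imwrite('pics/top1.png',t['pixels'][...,::-1]);np.savez('top1.npz',**t)
cv2.imwrite('pics/top1c.png',cv2.resize(t['pixels'][150:350,360:560,::-1],(600,600),interpolation=cv2.INTER_CUBIC))
for m in models.silhouettes('paddle_mould','top')[:2]:
    b=rect(m['pixels']);print(m['confidence'],m['extent'],m['pixels'].sum(),b.round(1).tolist(),[at_z(t,x,.05).round(4).tolist() for x in b])
for n in('drawer_handle','pestle_thin_end','tamper_end'):
    print(n,[(round(b['confidence'],2),b['extent']) for b in models.boxes_of(n,'top')[:3]])
```

```text
10.9 [ 0.40094346 -0.27915192  0.18868506] [-3.13995449e+00 -6.31543634e-04 -1.53254491e+00] 0.024046168274832115
drawer_handle [(0.7, [445.4, 257.5, 126.6, 83.3]), (0.44, [177.1, 320.6, 40.5, 39.7])]
pestle_thin_end [(0.93, [401.0, 252.8, 12.3, 57.1]), (0.19, [472.5, 253.2, 11.0, 51.8])]
tamper_end [(0.56, [471.3, 255.0, 15.2, 53.2])]
```

View pics/top1c.png

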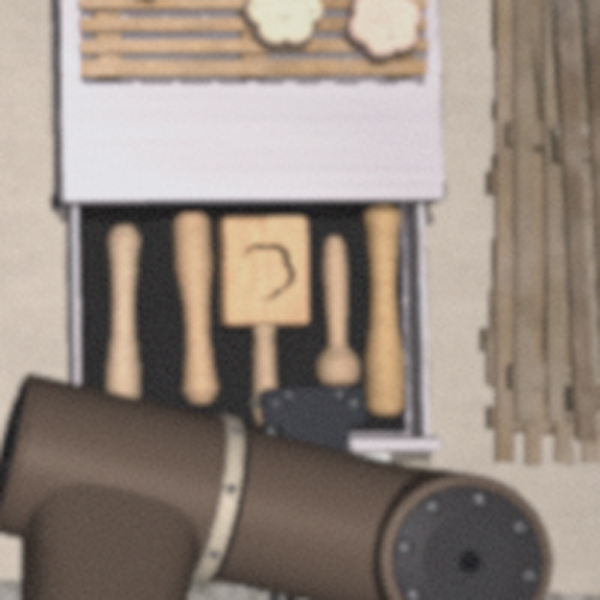

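The mould is near the middle of the drawer. In crop px its head spans (222,214) to (310,325) and its handle runs down to (262,420).

Run:
```python
from h import *
t=dict(np.load('top1.npz'));g=lambda u,v,z=.055:at_z(t,(360+(u-1)/3,150+(v-1)/3),z)
for uv in((222,214),(311,214),(308,325),(222,325)):print(g(*uv).round(4))
a=(g(222,325)+g(308,325))/2;b=(g(222,214)+g(311,214))/2
print(a,b,np.linalg.norm(a-b));h1=g(264,330,.047);print('handle',h1,g(260,412,.047))
plan([a[0]-.027,a[1],.19],.03,12)
```

```text
[ 0.6514 -0.2492]
[ 0.6535 -0.3279]
[ 0.5553 -0.3261]
[ 0.5534 -0.2504]
[ 0.55436778 -0.28822054] [ 0.65244712 -0.28857241] 0.09807997060264685
handle [ 0.55027222 -0.28915455] [ 0.47796813 -0.28634879]
[0.05, -0.42, -0.01], [0.1, -0.41, -0.01], [0.15, -0.4, -0.01], [0.2, -0.37, -0.01], [0.25, -0.34, -0.01], [0.29, -0.31, -0.01], [0.33, -0.27, -0.01], [0.36, -0.22, -0.01], [0.39, -0.17, -0.01], [0.41, -0.12, -0.01], [0.42, -0.07, -0.01], [0.42, -0.01, -0.01], twist -0.868 t 11.2 [ 0.4003 -0.2787  0.1858] [ 3.140e+00  1.000e-03 -1.533e+00]
```

Emit:
play_rows:
  travel:
    - [0.05, -0.42, 0]
    - [0.1, -0.41, 0]
    - [0.15, -0.4, 0]
    - [0.2, -0.37, 0]
    - [0.25, -0.34, 0]
    - [0.29, -0.31, 0]
    - [0.33, -0.27, 0]
    - [0.36, -0.22, 0]
  twist: [-0.868, -0.868, -0.868, -0.868, -0.868, -0.868, -0.868, -0.868]
  fingers: 0.36

```text
t: 12.2
eef_pos: [0.4853, -0.2846, 0.1855]
ee_rot: [3.141, 0.002, -0.486]
force: [-0.5, -0.9, 0.7]
width: 0.0314
gripper_force: 0.0
```

Emit:
play_rows:
  travel:
    - [0.39, -0.17, 0]
    - [0.41, -0.12, 0]
    - [0.42, -0.07, 0]
    - [0.42, 0, 0]
    - [0, 0, 0]
  twist: [-0.868, -0.868, -0.868, -0.868, 0]

```text
t: 12.82
eef_pos: [0.5277, -0.288, 0.1853]
ee_rot: [-3.141, 0.002, 0.029]
force: [-0.3, -0.7, -0.7]
width: 0.0318
gripper_force: 0.0
```

Run:
```python
from h import *
s,f,T=wrist();print(s['t'],s['eef_pos'],s['ee_rot'],s['width'])
np.savez('w3.npz',T=T,**{k:f[k] for k in('fx','fy','cx','cy','pixels')})
cv2.imwrite('pics/w3.png',f['pixels'][...,::-1])
for m in models.silhouettes('paddle_mould','wrist')[:2]:
    b=rect(m['pixels']);print(m['confidence'],m['extent'],m['pixels'].sum(),b.round(1).tolist(),[at_z(f,x,.055,T).round(4).tolist() for x in b])
```

```text
12.825 [ 0.52770658 -0.28798255  0.18530531] [-3.14101560e+00  2.28752228e-03  2.93486945e-02] 0.031839755886341956
0.89 [324.9, 176.8, 117.2, 254.9] 19202 [[266.0, 49.0], [383.0, 49.0], [383.0, 304.0], [266.0, 304.0]] [[0.6472, -0.2508], [0.6492, -0.3237], [0.4729, -0.3376], [0.4702, -0.2484]]
```

View pics/w3.png

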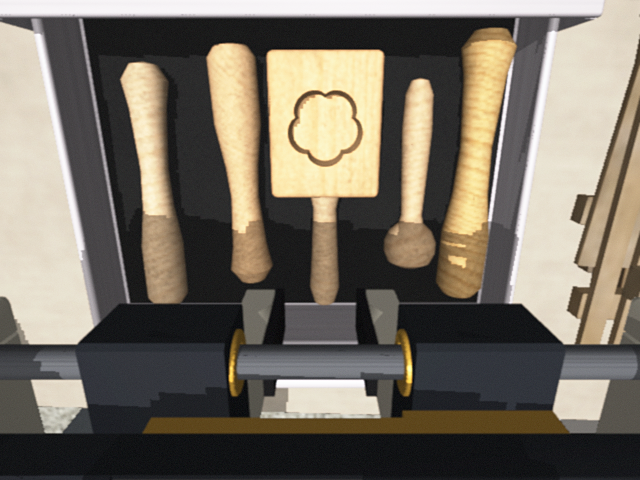

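The head's corners are at about (266,50), (384,50), (379,196) and (272,197). The handle runs from (325,197) to (325,303).

Run:
```python
from h import *
w=dict(np.load('w3.npz'));T=w['T'];g=lambda u,v,z=.055:at_z(w,(u,v),z,T)
C=[g(*c) for c in((266,50),(384,50),(379.5,196),(272,196))]
print(np.round(C,4).tolist())
b=(C[0]+C[1])/2;a=(C[2]+C[3])/2;yaw=np.arctan2(*(b-a)[::-1]);print('yaw',yaw,np.linalg.norm(a-b),'side',np.arctan2(*(C[0]-C[1])[::-1])-np.pi/2,np.arctan2(*(C[3]-C[2])[::-1])-np.pi/2)
h=g(325,210,.047);h2=g(325,285,.047);print('handle',h,h2,np.arctan2(*(h-h2)[::-1]))
e=np.array([np.cos(.02),np.sin(.02)])
G=(a+b)/2-(.0445+.03)*e;print('grip',G, 'end nb', g(270,265,.04),g(384,245,.042))
plan([*G,.044],.02,7)
```

```text
[[0.6466, -0.2508], [0.6487, -0.3244], [0.5563, -0.3286], [0.5541, -0.2537]]
yaw 0.038451160370488624 0.09253979448396084 side 0.02855458490222973 0.02926463684638958
handle [ 0.54318546 -0.29108883] [ 0.48370033 -0.29304103] 0.032806457885242044
grip [ 0.52692827 -0.29083719] end nb [ 0.49623036 -0.24983075] [ 0.51596409 -0.3369088 ]
[-0.0, 0.02, 0.81], [-0.0, 0.02, 0.81], [-0.0, 0.02, 0.81], [-0.0, 0.02, 0.81], [-0.0, 0.02, 0.81], [-0.0, 0.02, 0.81], [-0.0, 0.02, 0.81], twist 0.007 t 12.925 [ 0.5272 -0.288   0.1858] [-3.141e+00  2.000e-03  2.700e-02]
```

Emit:
play_rows:
  travel:
    - [0, 0.14, 0.6]
    - [0, 0, 1]
    - [0, 0, 1]
    - [0, 0, 1]
    - [0, 0, 1]
    - [0, 0, 0.6]
    - [0, 0, 0.4]
    - [0, 0, 0]
  twist: [-0.02, 0, 0, 0, 0, 0, 0, 0]

```text
t: 13.92
eef_pos: [0.5276, -0.2916, 0.0463]
ee_rot: [-3.141, 0.001, 0.033]
force: [0.1, -0.2, 0.1]
width: 0.0313
gripper_force: 0.0
```

Emit:
play_rows:
  travel:
    - [0, 0, 0]
    - [0, 0, 0]
    - [0, 0, 0]
  twist: [0, 0, 0]
  fingers: 0.0
  newtons: 25

```text
t: 14.3
eef_pos: [0.5284, -0.2917, 0.0476]
ee_rot: [3.141, -0.001, 0.033]
force: [0.9, -0.2, 1.8]
width: 0.0211
gripper_force: 25.0
```

Emit:
play_rows:
  travel:
    - [0, 0, 0]
    - [0, 0, -0.2]
    - [0, 0, -0.5]
    - [0, 0, -0.8]
    - [0, 0, -1]
    - [0, 0, -1]
    - [0, 0, -1]
    - [0, 0, -0.5]
  twist: [0, 0, 0, 0, 0, 0, 0, 0]
  newtons: 55

```text
t: 15.3
eef_pos: [0.5282, -0.2917, 0.1738]
ee_rot: [3.141, -0.002, 0.033]
force: [0.3, -0.8, -3.5]
width: 0.0206
gripper_force: 55.0
```

Run:
```python
from h import *
s,f,T=wrist()
cv2.imwrite('pics/w4.png',f['pixels'][...,::-1]);np.savez('w4.npz',T=T,**{k:f[k] for k in('fx','fy','cx','cy','pixels')})
for m in models.silhouettes('paddle_mould','wrist')[:2]:
    print(m['confidence'],m['extent'],m['pixels'].sum())
plan([.42,-.08,.19],.6,8)
```

```text
0.74 [320.1, 208.9, 242.3, 415.5] 65439
0.45 [141.3, 182.9, 67.0, 247.9] 9346
[-0.51, -1.08, -0.08], [-0.43, -1.11, -0.08], [-0.35, -1.14, -0.08], [-0.27, -1.16, -0.08], [-0.19, -1.18, -0.08], [-0.1, -1.19, -0.08], [-0.02, -1.19, -0.08], [0.07, -1.19, -0.08], twist -0.472 t 15.4 [ 0.5284 -0.2918  0.1734] [ 3.141e+00 -2.000e-03  3.300e-02]
```

View pics/w4.png

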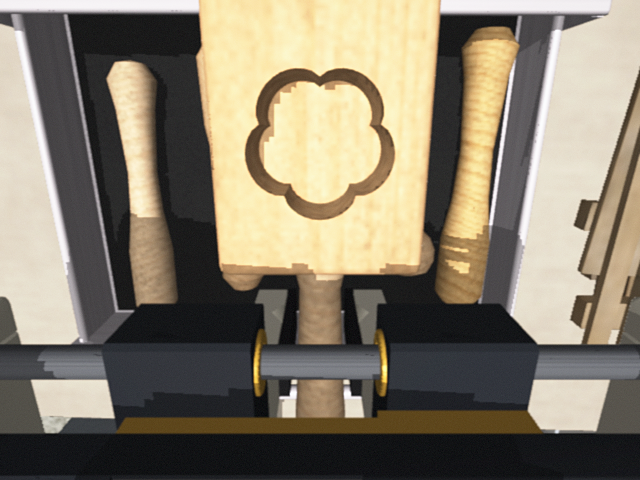

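The mould is held with its head level and symmetric. Its front corners are at about (222,272) and (420,272), and the other tools are still in the drawer.

Run:
```python
from h import *
from scipy.optimize import least_squares
w=dict(np.load('w4.npz'));Tc=np.linalg.inv(np.array(imaging.grab_frame('wrist')['T_tool_cam']))
def pr(X):
    c=Tc[:3,:3]@X+Tc[:3,3];return np.array([w['fx']*c[0]/c[2]+w['cx'],w['fy']*c[1]/c[2]+w['cy']])
# mould in tool: mould x -> tool y?, y->tool x, z-> -tool z
def pt(p,m):
    R=Rrpy([0,p[4],p[3]])@np.array([[0,1,0],[1,0,0],[0,0,-1]]).astype(float)
    return pr(R@np.array(m)+p[:3])
def at0(p,sx):
    a=pt(p,[sx,0,.032]);b=pt(p,[sx,.06,.032]);return a[0]+(b-a)[0]*(0-a[1])/(b-a)[1]
def r(p):
    return np.r_[pt(p,[-.0375,-.003,.032])-[222,272],pt(p,[.0375,-.003,.032])-[420.5,272],at0(p,-.0375)-200,at0(p,.0375)-438.5]
o=least_squares(r,[.03,0,.024,0,0]);print(o.x.round(4),o.fun.round(1))
yw=.033
plan([.415,-.06,.15],.9,11)
plan([.41,.08,.13],.973,6,np.array([.415,-.06,.15]),.9)
plan([.4125,.2355,.13],.973,8,np.array([.41,.08,.13]),.973)
```

```text
[ 0.0276  0.0006  0.0303 -0.0058 -0.0352] [-0.2  0.5 -0.2 -0.5  0.2  0.2]
[-0.38, -0.86, 0.08], [-0.31, -0.88, 0.08], [-0.24, -0.9, 0.08], [-0.17, -0.92, 0.08], [-0.1, -0.93, 0.08], [-0.02, -0.94, 0.08], [0.05, -0.94, 0.08], [0.12, -0.93, 0.08], [0.2, -0.92, 0.08], [0.27, -0.9, 0.08], [0.34, -0.87, 0.08], twist -0.525 t 15.45 [ 0.5279 -0.2915  0.1721] [-3.141e+00 -1.000e-03  3.300e-02]
[0.71, -0.61, 0.13], [0.72, -0.6, 0.13], [0.72, -0.59, 0.13], [0.73, -0.58, 0.13], [0.74, -0.57, 0.13], [0.75, -0.56, 0.13], twist -0.081 t 15.45 [ 0.5279 -0.2915  0.1721] [-3.141e+00 -1.000e-03  3.300e-02]
[0.65, -0.43, -0.0], [0.65, -0.43, -0.0], [0.65, -0.43, -0.0], [0.65, -0.43, -0.0], [0.65, -0.43, -0.0], [0.65, -0.43, -0.0], [0.65, -0.43, -0.0], [0.65, -0.43, -0.0], twist -0.0 t 15.45 [ 0.5279 -0.2915  0.1721] [-3.141e+00 -1.000e-03  3.300e-02]
```

Emit:
play_rows:
  travel:
    - [-0.38, -0.86, 0.08]
    - [-0.31, -0.88, 0.08]
    - [-0.24, -0.9, 0.08]
    - [-0.17, -0.92, 0.08]
    - [-0.1, -0.93, 0.08]
    - [-0.02, -0.94, 0.08]
    - [0.05, -0.94, 0.08]
    - [0.12, -0.93, 0.08]
  twist: [-0.525, -0.525, -0.525, -0.525, -0.525, -0.525, -0.525, -0.525]

```text
t: 16.45
eef_pos: [0.4449, -0.1225, 0.1546]
ee_rot: [-3.14, 0.002, 0.665]
force: [-0.7, 0.6, -1.9]
width: 0.0212
gripper_force: 55.0
```

Emit:
play_rows:
  travel:
    - [0.2, -0.92, 0.08]
    - [0.27, -0.9, 0.08]
    - [0.34, -0.87, 0.08]
    - [0.71, -0.61, 0.13]
    - [0.72, -0.6, 0.13]
    - [0.72, -0.59, 0.13]
    - [0.73, -0.58, 0.13]
    - [0, 0, 0]
  twist: [-0.525, -0.525, -0.525, -0.08, -0.08, -0.08, -0.08, -0.08]

```text
t: 17.45
eef_pos: [0.4114, 0.0344, 0.1358]
ee_rot: [-3.141, 0.002, 0.962]
force: [0.5, -0.1, -1.6]
width: 0.0208
gripper_force: 55.0
```

```bash
python3 -c "
from h import *
plan([.41,.08,.13],.973,2)
plan([.4125,.2355,.13],.973,8,np.array([.41,.08,.13]),.973)"
```

```text
[0.73, -0.54, 0.12], [0.74, -0.54, 0.12], twist -0.038 t 17.45 [0.4114 0.0344 0.1358] [-3.141e+00  2.000e-03  9.620e-01]
[0.65, -0.43, -0.0], [0.65, -0.43, -0.0], [0.65, -0.43, -0.0], [0.65, -0.43, -0.0], [0.65, -0.43, -0.0], [0.65, -0.43, -0.0], [0.65, -0.43, -0.0], [0.65, -0.43, -0.0], twist -0.0 t 17.45 [0.4114 0.0344 0.1358] [-3.141e+00  2.000e-03  9.620e-01]
```

Emit:
play_rows:
  travel:
    - [0.73, -0.54, 0.1]
    - [0.74, -0.54, 0.1]
    - [0.65, -0.43, 0]
    - [0.65, -0.43, 0]
    - [0.65, -0.43, 0]
    - [0.65, -0.43, 0]
    - [0.65, -0.43, 0]
    - [0.65, -0.43, 0]
  twist: [-0.04, -0.04, 0, 0, 0, 0, 0, 0]

```text
t: 18.45
eef_pos: [0.4126, 0.1974, 0.1318]
ee_rot: [-3.142, 0.0, 0.971]
force: [0.7, -0.0, -1.7]
width: 0.0209
gripper_force: 55.0
```

Emit:
play_rows:
  travel:
    - [0.65, -0.43, 0]
    - [0.55, -0.36, 0]
    - [0, 0, 0]
    - [0, 0, 0]
  twist: [0, 0, 0, 0]

```text
t: 18.95
eef_pos: [0.413, 0.2319, 0.1316]
ee_rot: [-3.141, 0.001, 0.971]
force: [0.4, -0.1, -1.5]
width: 0.0213
gripper_force: 55.0
```

Run:
```python
from h import *
s,f,T=wrist()
cv2.imwrite('pics/w5.png',f['pixels'][...,::-1]);np.savez('w5.npz',T=T,**{k:f[k] for k in('fx','fy','cx','cy','pixels')})
plan([.4125,.2355,.06],.973,4)
```

```text
[0.03, -0.03, 0.72], [0.03, -0.03, 0.72], [0.03, -0.03, 0.72], [0.03, -0.03, 0.72], twist -0.003 t 19.0 [0.4131 0.2317 0.1317] [-3.141  0.     0.971]
```

View pics/w5.png

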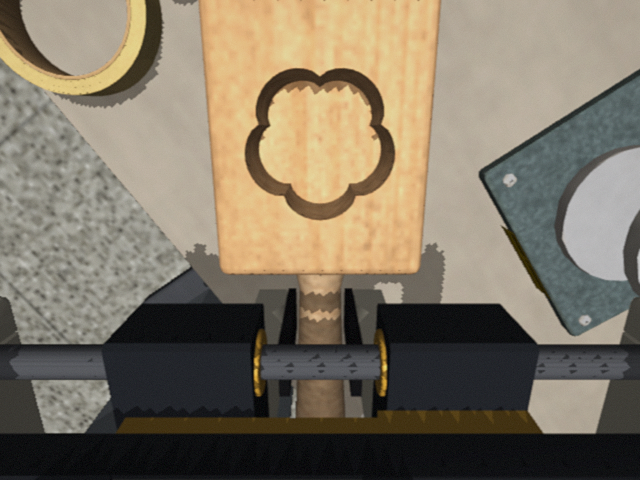

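The mould is held just as before, with its front corners at about (221,272) and (420,272). I'll lower it in stages and watch the force.

Emit:
play_rows:
  travel:
    - [0.2, -0.11, 0.4]
    - [0, 0, 0.7]
    - [0, 0, 0.7]
    - [0, 0, 0.5]
    - [0, 0, 0.2]
    - [0, 0, 0]
  twist: [0, 0, 0, 0, 0, 0]

```text
t: 19.75
eef_pos: [0.4139, 0.2377, 0.0691]
ee_rot: [3.142, 0.0, 0.971]
force: [0.5, 0.6, -2.0]
width: 0.021
gripper_force: 55.0
```

Run:
```python
from h import *
s,f,T=wrist();cv2.imwrite('pics/w6.png',f['pixels'][...,::-1])
t=imaging.grab_frame('side');cv2.imwrite('pics/s6.png',t['pixels'][...,::-1])
a=f['pixels'][0:310,130:520,::-1]; b=cv2.resize(t['pixels'][200:320,150:290,::-1],(362,310))
cv2.imwrite('pics/v6.png',np.hstack([a,b]))
o=np.array([.4585,.3031]);e=np.array([.5632,.8263]);d=s['eef_pos'][:2]-o;print(d@e,d@[-e[1],e[0]],s['eef_pos'],s['ee_rot'],s['force'])
```

```text
-0.07916733452213784 4.536279518444625e-05 [0.41387395 0.23770735 0.06913748] [3.14151512e+00 4.87542925e-04 9.71303162e-01] [ 0.50932788  0.58642053 -1.99095905]
```

View pics/v6.png

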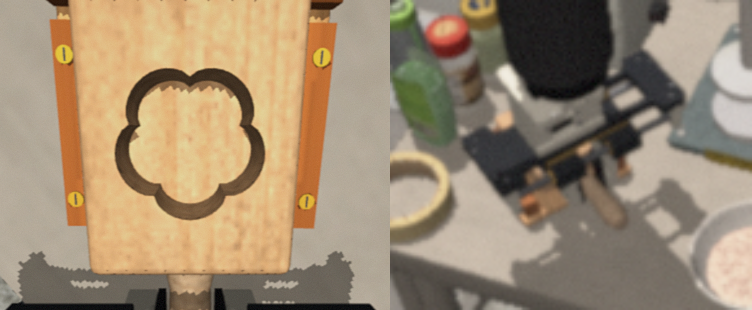

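The mould sits between the two cheeks, with screws at (64,54)/(322,58) and (75,200)/(307,202). It is off by only about 1 mm and 0.01 rad, so I'll turn it slightly and lower it.

Emit:
play_rows:
  travel:
    - [0, 0.01, 0.2]
    - [0, 0, 0.3]
    - [0, 0, 0.2]
    - [0, 0, 0.1]
    - [0, 0, 0.1]
    - [0, 0, 0]
  twist: [0.08, 0, 0, 0, 0, 0]

```text
t: 20.6
eef_pos: [0.414, 0.2376, 0.0467]
ee_rot: [3.142, 0.0, 0.959]
force: [-1.0, -0.3, -2.6]
width: 0.0207
gripper_force: 55.0
```

Emit:
play_rows:
  travel:
    - [0, 0, 0.06]
    - [0, 0, 0.06]
    - [0, 0, 0]
  twist: [0, 0, 0]

```text
t: 20.98
eef_pos: [0.414, 0.2376, 0.0438]
ee_rot: [-3.142, 0.0, 0.959]
force: [-0.1, 0.0, -2.0]
width: 0.0207
gripper_force: 55.0
```

Emit:
play_rows:
  travel:
    - [0, 0, 0.05]
    - [0, 0, 0.05]
    - [0, 0, 0]
  twist: [0, 0, 0]

```text
t: 21.35
eef_pos: [0.414, 0.2375, 0.0412]
ee_rot: [-3.142, 0.0, 0.959]
force: [0.4, -0.2, -1.6]
width: 0.0213
gripper_force: 55.0
```

Emit:
play_rows:
  travel:
    - [0, 0, 0.05]
    - [0, 0, 0.04]
    - [0, 0, 0]
  twist: [0, 0, 0]

```text
t: 21.72
eef_pos: [0.414, 0.2376, 0.039]
ee_rot: [3.142, 0.0, 0.959]
force: [0.1, -0.3, -1.2]
width: 0.0207
gripper_force: 55.0
```

Emit:
play_rows:
  travel:
    - [0, 0, 0.04]
    - [0, 0, 0.04]
    - [0, 0, 0]
  twist: [0, 0, 0]

```text
t: 22.1
eef_pos: [0.4139, 0.2373, 0.0376]
ee_rot: [3.141, 0.0, 0.96]
force: [-4.4, -2.9, 12.1]
width: 0.0211
gripper_force: 55.0
```

Emit:
play_rows:
  travel:
    - [0, 0, 0.03]
    - [0, 0, 0]
  twist: [0, 0]

```text
t: 22.35
eef_pos: [0.4137, 0.2371, 0.0371]
ee_rot: [3.141, 0.001, 0.96]
force: [-6.5, -3.5, 13.7]
width: 0.0209
gripper_force: 55.0
```

Emit:
play_rows:
  travel:
    - [0, 0, -0.05]
    - [0, 0, 0]
    - [0.08, 0, 0]
    - [0.08, 0, 0]
    - [0.05, 0, 0]
    - [0, 0, 0]
  twist: [0, 0, 0, 0, 0, 0]
  newtons: 20

```text
t: 23.1
eef_pos: [0.4172, 0.242, 0.0376]
ee_rot: [3.142, 0.0, 0.959]
force: [-1.6, -2.5, 2.9]
width: 0.0216
gripper_force: 20.0
```

Emit:
play_rows:
  travel:
    - [0.04, 0, 0]
    - [0.03, 0, 0]
    - [0, 0, 0]
  twist: [0, 0, 0]

```text
t: 23.48
eef_pos: [0.4176, 0.2427, 0.0375]
ee_rot: [-3.142, 0.002, 0.959]
force: [-2.8, -5.6, 6.6]
width: 0.0217
gripper_force: 20.0
```

Emit:
play_rows:
  travel:
    - [0.05, 0, 0]
    - [0.05, 0, 0]
    - [0, 0, 0]
  twist: [0, 0, 0]

```text
t: 23.85
eef_pos: [0.4177, 0.2428, 0.0374]
ee_rot: [-3.141, 0.006, 0.959]
force: [-6.9, -9.3, 15.0]
width: 0.0212
gripper_force: 20.0
```

Emit:
play_rows:
  travel:
    - [-0.06, 0, -0.03]
    - [0, 0, 0]
  twist: [0, 0]

```text
t: 24.1
eef_pos: [0.4175, 0.2428, 0.0376]
ee_rot: [-3.141, 0.003, 0.959]
force: [-2.9, -4.0, -0.5]
width: 0.0213
gripper_force: 20.0
```

Emit:
play_rows:
  travel:
    - [0, 0, 0]
    - [0, 0, 0]
    - [0, 0, 0]
    - [0, 0, -0.3]
    - [0, 0, -0.8]
    - [0, 0, -1]
    - [0, 0, -1]
    - [0, 0, -1]
  twist: [0, 0, 0, 0, 0, 0, 0, 0]
  fingers: 0.5

```text
t: 25.1
eef_pos: [0.4187, 0.2443, 0.1423]
ee_rot: [3.141, -0.001, 0.959]
force: [0.6, 0.1, -0.5]
width: 0.0436
gripper_force: 0.0
```

Emit:
play_rows:
  travel:
    - [0, 0, -1]
    - [0, 0, -1]
    - [-0.5, 0, -0.5]
    - [0, 0, 0]
    - [0, 0, 0]
  twist: [0, 0, 0, 0, 0]

```text
t: 25.72
eef_pos: [0.411, 0.2335, 0.2026]
ee_rot: [-3.141, 0.001, 0.959]
force: [0.3, -0.2, -0.2]
width: 0.0441
gripper_force: 0.0
```

Run:
```python
from h import *
s,f,T=wrist();print(s['t'],s['eef_pos'],s['ee_rot'],s['width'])
cv2.imwrite('pics/w7.png',f['pixels'][...,::-1]);np.savez('w7.npz',T=T,**{k:f[k] for k in('fx','fy','cx','cy','pixels')})
o=np.array([.4585,.3031]);e=np.array([.5632,.8263]);h=np.array([-e[1],e[0]])
for m in models.silhouettes('paddle_mould','wrist')[:2]:
    px=m['pixels'];print(m['confidence'],m['extent'],px.sum())
    v,u=np.nonzero(px);W=np.array([at_z(f,(a,b),.046,T) for a,b in zip(u[::5],v[::5])])-o
    A,B=W@e,W@h
    for lo in np.arange(-.14,.06,.01):
        k=(A>=lo)&(A<lo+.01)
        if k.sum()>3:print(round(lo,3),k.sum(),B[k].min().round(4),B[k].max().round(4))
    print('max along',np.percentile(A,99.7),A.min())
```

```text
25.725 [0.41100791 0.23346465 0.20263634] [-3.14131016e+00  7.84679400e-04  9.59137540e-01] 0.04412681872673221
0.61 [320.1, 159.4, 110.3, 239.9] 16621
-0.13 45 -0.0072 0.0098
-0.12 60 -0.0097 0.0106
-0.11 60 -0.0089 0.0112
-0.1 59 -0.0082 0.01
-0.09 61 -0.0082 0.0098
-0.08 53 -0.0075 0.0088
-0.07 58 -0.0083 0.0086
-0.06 60 -0.0084 0.009
-0.05 195 -0.0369 0.0366
-0.04 275 -0.0375 0.0376
-0.03 278 -0.0349 0.0359
-0.02 291 -0.0378 0.0364
-0.01 293 -0.0368 0.0365
0.0 310 -0.0372 0.0364
0.01 315 -0.0375 0.0361
0.02 332 -0.0374 0.036
0.03 343 -0.0378 0.0367
0.04 235 -0.0376 0.0356
max along 0.046603647483903284 -0.13015174591167433
```

View pics/w7.png

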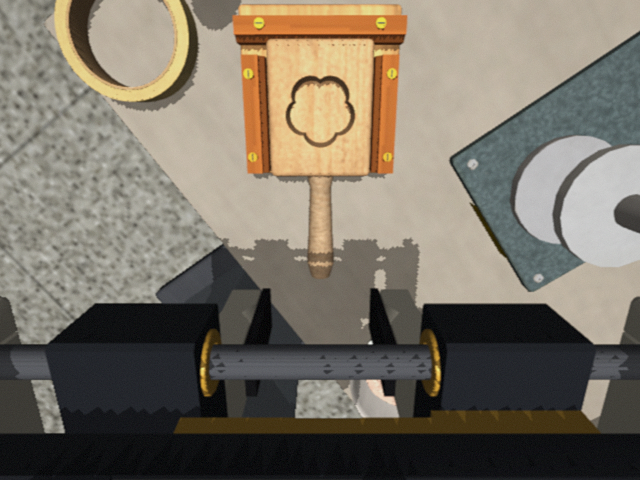

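The mould lies flat between the cheeks with its head tight against the stop at row 38. It is centred within about 0.5 mm, and its handle sticks out over the open side.

```bash
python3 -c "
from station import arm
print(arm.job_done())"
```

```text
the job is handed in; nothing more can be done
None
```

The mould lies flat in the filling bed, hollow up and against the back stop. It is let go, the drawer was left open with the other tools in it, and the job is handed in at about 26 s (no verdict came back).

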